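# Dose grinding balls from a slide-gate dispenser

### The job

Set the steel tray on the bench under the spout of the grinding-ball dispenser. Then pull the slide gate out just far enough to let the balls of the two cells nearest the spout, four balls in all, roll into the tray while the third cell keeps its two, and push the gate fully shut. Leave the tray standing there and do not disturb the other things on the bench.

Things in the scene. Friction and masses are not known exactly. Their poses are not given: they have to be found in the camera images.
- dispenser: Fixed aluminium ball dispenser: narrow upright hopper (33 wide in x, 90 long in y, 215 tall) on a grey base plate 120 x 120 x 10. Origin: centre of the plate's underside, on the bench. +y: the way the gate is pulled open; spout at the -y end. Three cells, 21 mm square, stand in a row at y = -28, 0, +28 mm, two balls in each, one above the other, resting on the gate.
- gate (a joint): Slide gate below the cells, m: 0 fully shut (hard stop); grows when pulled to the dispenser's +y; 0.090 fully open (hard stop). Stays where left, about 2 N friction. It uncovers the cells in turn from the spout end: the first has let go at 0.025, the middle one at 0.053, the third keeps its balls up to 0.066. Aim for 0.060; balls roll out within 1 s. It may start up to 0.006 ajar.
- gate_grip (a point): Centre of the gate's grip, a steel block 14 wide (dispenser x), 22 long (y), 36 tall, at dispenser y = 95 mm + opening, 143.5 mm above the bench, on a strip 12 wide, 5 thick: fingers can straddle it along x. Axes as the dispenser's. The ramp overhangs it: come in with the gripper leaning about 35 degrees, its body towards +y.
- spout_lip (a point): Middle of the lip of the spout, an open chute 31 wide, sloping 20 degrees down towards dispenser -y; the lip ends at dispenser y = -95 mm, the floor's top edge 52 and its underside 49 mm above the bench; the chute leaves the hopper at y = -45, where its sides reach 90 mm above the bench.
- ramp_rim (a point): Middle of the rim of the loading ramp, a trough 35 wide that slopes up and out of the hopper's +y end, underside from dispenser y = 42, z = 163 mm to its rim at y = 100, z = 240 mm, above the gate's grip. Nothing is put in it here.
- drop (a point): Point on the bench below the spout (dispenser y = -120 mm): where the centre of the tray belongs.
- cell3 (a point): Floor centre of the third cell (the one nearest the gate's grip), on the gate's top, 135.5 mm above the bench.
- tray: Loose open square steel tray, 66 x 66 outside, walls 3, 42 tall, 0.22 kg, with an upright lug on the outside of its -y wall. Origin: centre of its underside. With its axes like the dispenser's the lug points away from the hopper. The tray's wall passes under the spout's lip with 7 mm to spare, but the lug does not.
- tray_in (a point): Centre of the tray's inner floor.
- tray_lug (a point): Grasp point on the tray's lug, 39 mm from the tray's centre towards its -y, 68 mm above its underside. The lug is 26 wide (tray x), 12 thick (tray y) and rises to 85 mm above the underside.
- ball1a_center (a point): Centre of a steel grinding ball, 18 diameter, 24 g; starts as the lower ball in the cell nearest the spout.
- ball1b_center (a point): Centre of a steel grinding ball, 18 diameter, 24 g; starts as the upper ball in the cell nearest the spout.
- ball2a_center (a point): Centre of a steel grinding ball, 18 diameter, 24 g; starts as the lower ball in the middle cell.
- ball2b_center (a point): Centre of a steel grinding ball, 18 diameter, 24 g; starts as the upper ball in the middle cell.
- ball3a_center (a point): Centre of a steel grinding ball, 18 diameter, 24 g; starts as the lower ball in the third cell, nearest the grip.
- ball3b_center (a point): Centre of a steel grinding ball, 18 diameter, 24 g; starts as the upper ball in the third cell, nearest the grip.
- tip_box: Bystander: blue pipette-tip box with yellow tips, 82 x 120 x 63 tall (mm). Origin: centre of its underside. Not to be moved.
- timer: Bystander: flat white bench timer, 66 x 66 x 19 tall (mm). Origin: centre of its underside. Not to be moved.
- marker: Bystander: white marker pen with a green cap, 130 long, 13 thick, lying (mm). Origin: centre of its underside. Not to be moved.
- wash_bottle: Bystander: white plastic bottle, 70 diameter, 170 tall (mm). Origin: centre of its underside. Not to be moved.
- reagent_jar: Bystander: small amber jar with a red lid, 60 diameter, 75 tall (mm). Origin: centre of its underside. Not to be moved.

How it is judged:
By the outcome, as a careful person would: the job done as asked, in the order asked, and still so for the second after the job is handed in, with the robot touching nothing.
It also fails if it takes over 66 s, if anything falls off the work surface, if the arm or the gripper's body presses on something with over 40 N, if the wrist force passes 120 N, or if a joint passes its speed limit or range.

### The arm

A 6-joint arm with a two-finger parallel gripper is mounted at the origin on the work surface. World frame = base frame: x ahead of the robot, y to its left, z up, the work surface at z = 0. Lengths are in mm, angles in rad, forces in N, time in s.
With the tool pointing down it reaches from about 300 to 875 mm from the base axis. Payload 4.2 kg.
Tool frame: the origin (TCP) lies between the finger pads; the fingertips stand 22 mm ahead of it and the grasp point (between the pads) lies 3 mm ahead of it (ctrl.finger_overhang is the distance from the TCP to the fingertips, in mm); z points along the fingers, x is the direction in which the jaws open and shut, and the axes are right-handed (so a half turn about z gives the same grasp; the last joint's range is limited). The gripper opens to 85 mm and grips with 20 to 120 N. Pads are 22 mm wide; open, the fingers measure 114 mm over their backs; the gripper's body (76 mm by 85 mm) begins 54 mm behind the grasp point. The pads swing forward as they close: fully open they stand 13 mm farther back than shut.
Start: joints at [1.205, 0.32, 1.565, -0, 1.257, -0.02], TCP at [194.898, 540.975, 253.338] pointing down, gripper open.
Joint ranges: [-3.11, 3.11], [-0.84, 2.01], [0.21, 2.61], [-1.34, 4.49], [0.05, 2.63], [-2.56, 2.56]. Speed limits (rad/s): [2.57, 2.57, 3.14, 3.14, 3.14, 3.14].

### API

Orientations are given as a unit quaternion [x, y, z, w].
In Python, from rig import observe, optics, workorder, look_for, silhouettes, ctrl gives the robot as it stands.
- The arm moves only by the tool send_rows, never from a script. Its argument "increments" is a list of rows, each a list of 5 numbers: the closure, from 0 (fully open) to 1 (shut), then the shift along the world's x, y, z in m, then the turn about the world's z in rad. A call has 1 to 10 rows; each row is the pose to reach, as a shift and turn from the pose commanded when the call began; what a row does not reach only later rows make up. A row lasts 1/8 s, in which the tool goes at most 62.5 mm and 10.7 degrees, less where a joint would pass 70% of its speed; a pose out of reach is approached as far as the arm can. A call with a gripper value outside its range is refused whole. The fingers move at their own pace and stop on an object; "grip_force" is the grip in N (left out, the last holds). Time passes only in rows, so rows that repeat a pose let the fingers close. It gives the time, the measured TCP pose, the force and the opening at its end, in the units of the state.
- observe(): the state, without advancing time (a new reading comes with each control period).
- optics.read_camera(name): name is "side" or "top"; returns a dict with "color" (384x512x3 uint8, red, green, blue), "fx", "fy", "cx", "cy" (pixels), "position" and "attitude" of the camera in the world. Camera axes: x right, y up, looking along -z (the intrinsics and any distortion apply to the point x, -y, -z); pixel columns grow to the right and rows downward; lengths in mm; the calibration is good to about 2 mm. A picture is of the moment at which its call begins. There is no depth.
- workorder.sign_off(): hands the job in, once; it reports no verdict.
Trained networks look in a picture, given as the dict that the camera call returned (one of the last four; its "shot" number tells which), for a name from the list of things; names that differ only in an ending like _2 or _b are one class to them, and where a whole thing is asked for, a point or a joint stands for the part that bears it (a point fixed in the world has none). Each returns a list of dicts, best first, with "conf" (0 to 1); they miss things now and then, are a little off and sometimes report something else, mostly with a low value. They report only what shows in the picture. A call takes as long as a camera call.
- look_for(target, picture): "position" ([x, y, z] in mm, in world coordinates, good to about 4 mm: the middle of the surface that is visible of it).
- silhouettes(target, picture): "region" (384x512 bool, what is visible of it).
The state is a dict: "clock": time; "q": joint angles; "joint_velocities": joint speeds; "joint_torque": joint torques, N m; "ee_pos": TCP position; "eef_rot": TCP orientation; "ft_force": force on the tool from outside, world axes, zero at the start; "torque": the same for the moment, N m; "grip_width": finger opening in mm.
Only numpy, scipy, OpenCV 4.12 (cv2) and the standard library are available. Lean on these libraries where they do the work, as an engineer would, in place of code of your own. Each camera call takes 0.05 s, during which the arm holds its last target. There are 200 camera calls.

## Working session

There is one attempt and no reset: what is moved stays moved. The work goes in short steps, Python scripts to look and compute and a tool call to move; the robot and the scene stay as the last step left them, time stands still between calls to the robot, and variables do not carry over. Pictures are saved under pics/ and viewed, about 8 in all and at most 12, crops included, and the job is handed in when it is done.

Besides the shell and the picture viewer there is one more tool, called after ">>>" by a JSON object that holds its "name" and its "arguments", one argument or row to a line. send_rows: Moves the arm, as the interface text tells. Its arguments: {"type":"object","properties":{"increments":{"type":"array"},"grip_force":{"type":"number"}},"required":["increments"]}

```bash
mkdir -p pics; ls; cat > h.py <<'E'
import numpy as np,cv2
from scipy.spatial.transform import Rotation as R
from rig import observe, optics, workorder, look_for, silhouettes, ctrl
def att(p):
    a=np.array(p["attitude"]); return a if a.shape==(3,3) else R.from_quat(a).as_matrix()
def proj(p,X):
    c=(np.atleast_2d(X)-np.array(p["position"]))@att(p)
    return np.c_[p["fx"]*c[:,0]/-c[:,2]+p["cx"], p["fy"]*-c[:,1]/-c[:,2]+p["cy"]]
def ray(p,u,v):
    d=att(p)@np.array([(u-p["cx"])/p["fx"],-(v-p["cy"])/p["fy"],-1.]); return np.array(p["position"]),d
def atz(p,u,v,z):
    o,d=ray(p,u,v); return o+d*(z-o[2])/d[2]
def save(n,im): cv2.imwrite("pics/"+n,cv2.cvtColor(im,cv2.COLOR_RGB2BGR))
E
python3 - <<'E'
from h import *
for n in("top","side"):
    p=optics.read_camera(n); save(n+"0.png",p["color"])
    print(n,{k:v for k,v in p.items() if k!="color"})
    for t in["dispenser","gate_grip","spout_lip","ramp_rim","drop","tray","tray_lug","tip_box","timer","marker","wash_bottle","reagent_jar"]:
        r=look_for(t,p); print(t,[(np.round(x["position"]),round(x["conf"],2)) for x in r[:2]])
print(observe())
E
```

```text
pics
top {'fx': 418.9430221743565, 'fy': 418.9430221743565, 'cx': 248.34646761161287, 'cy': 190.07252610398962, 'position': array([ 503.66843897,  -87.49388882, 1120.31582445]), 'attitude': array([-0.0441595 ,  0.02306935,  0.71262012, -0.69977876]), 'shot': 1}
dispenser [(array([514.,  65.,  77.]), 0.83)]
gate_grip []
spout_lip [(array([511.,  63.,  83.]), 0.72)]
ramp_rim [(array([511.,  60.,  78.]), 0.6)]
drop [(array([510.,  63.,  80.]), 0.82)]
tray [(array([ 440., -320.,    4.]), 0.63)]
tray_lug [(array([ 440., -321.,    3.]), 0.96)]
tip_box [(array([696., 218.,  56.]), 0.98), (array([ 436., -319.,    4.]), 0.66)]
timer [(array([384., -91.,  17.]), 0.76)]
marker [(array([ 662., -235.,   11.]), 0.51)]
wash_bottle [(array([ 637., -358.,  111.]), 0.87)]
reagent_jar [(array([765.,  36.,  75.]), 0.94)]
side {'fx': 397.92785025115074, 'fy': 397.92785025115074, 'cx': 260.95770673926165, 'cy': 191.95235087194013, 'position': array([ 200.52668926, -950.07252354,  761.02897523]), 'attitude': array([ 0.47268498, -0.10121463, -0.18270214,  0.85612174]), 'shot': 2}
dispenser [(array([512.,  5
[... 474 characters left out ...]
 53.]), 0.91)]
{'clock': 1.3, 'q': array([ 1.20499970e+00,  3.19588660e-01,  1.56448565e+00, -3.29450940e-05,
        1.25742598e+00, -2.00116161e-02]), 'joint_velocities': array([-0.00037761,  0.00193245,  0.00156129,  0.00149631, -0.00019989,
        0.00016923]), 'joint_torque': array([ 8.70358599e-04, -4.15407908e+01, -2.34423155e+01,  7.78344429e-05,
        3.65740607e-05,  5.99312642e-06]), 'ee_pos': array([194.90549876, 540.96925388, 253.3500447 ]), 'eef_rot': array([ 8.18207115e-01,  5.74923572e-01,  4.70639423e-05, -1.27917809e-05]), 'ft_force': array([ 0.47473057, -0.36263143,  1.08062616]), 'torque': array([-0.01294863,  0.0438691 ,  0.02525609]), 'grip_width': 85.32492867282733}
```

```bash
python3 - <<'E'
from h import *
print([a for a in dir(ctrl) if a[0]!='_'], [a for a in dir(optics) if a[0]!='_'], ctrl.finger_overhang)
print(R.from_quat(observe()["eef_rot"]).as_matrix().round(2))
a=cv2.imread("pics/top0.png"); b=cv2.imread("pics/side0.png")
cv2.imwrite("pics/topx.png",cv2.resize(a,(800,600),interpolation=2)); cv2.imwrite("pics/sidex.png",cv2.resize(b,(800,600),interpolation=2))
E
```

```text
['IKError', 'finger_overhang'] ['read_camera'] 22.0
[[ 0.34  0.94  0.  ]
 [ 0.94 -0.34  0.  ]
 [ 0.    0.   -1.  ]]
```

View pics/topx.png

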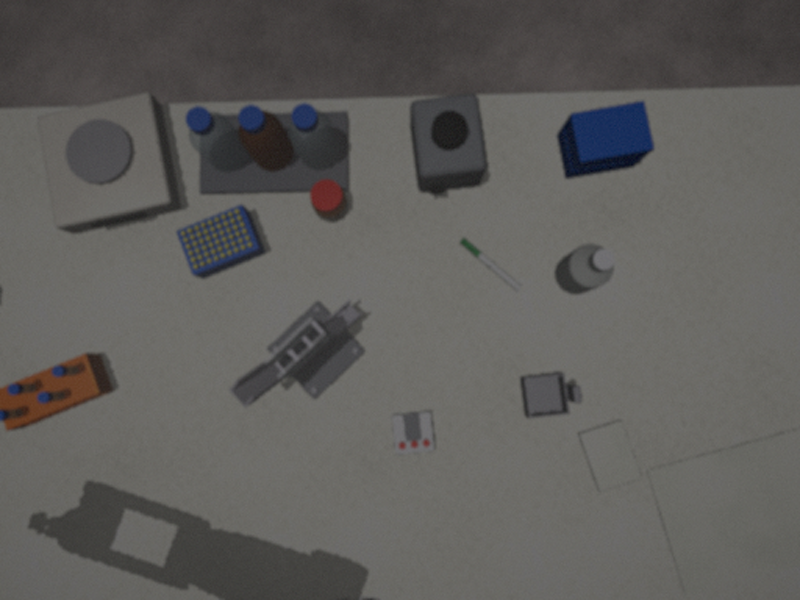

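View pics/sidex.png

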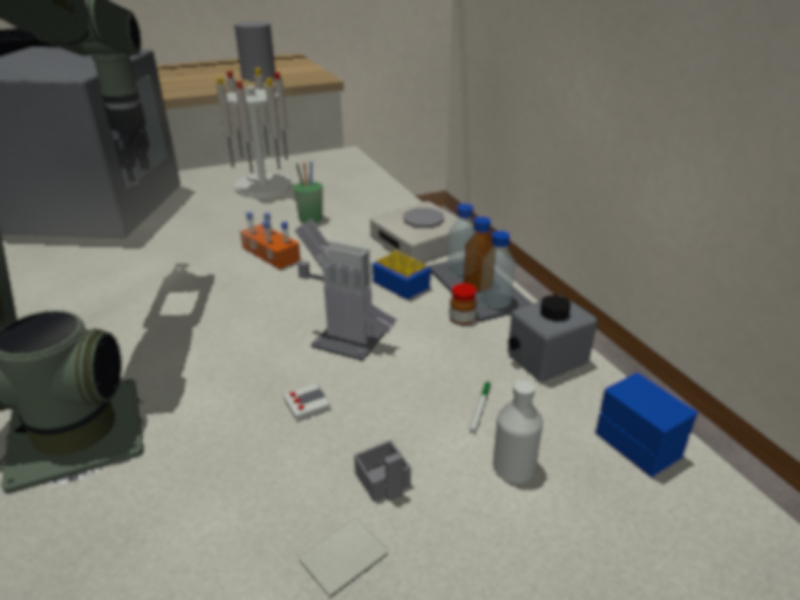

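```bash
cat > fit.py <<'E'
from h import *
from scipy.optimize import minimize
def box(x0,x1,y0,y1,z0,z1): return np.array([[x,y,z] for x in(x0,x1) for y in(y0,y1) for z in(z0,z1)],float)
def prism(w,yz): return np.array([[s*w/2,y,z] for s in(-1,1) for y,z in yz],float)
DISP=[box(-60,60,-60,60,0,10),box(-16.5,16.5,-45,45,10,215),prism(31,[(-45,67),(-95,49),(-95,70),(-45,90)]),
      prism(35,[(42,163),(100,240),(88,249),(42,215)]),box(-6,6,45,90,130.5,135.5),box(-7,7,84,106,125.5,161.5)]
TRAY=[box(-33,33,-33,33,0,42),box(-13,13,-45,-33,0,85)]
def place(P,x): c,s=np.cos(x[2]),np.sin(x[2]); return P@np.array([[c,s,0],[-s,c,0],[0,0,1]])+[x[0],x[1],0]
S=4
def mask(p,M,x):
    m=np.zeros((384*S,512*S),np.uint8)
    for b in M: cv2.fillConvexPoly(m,cv2.convexHull(np.round((proj(p,place(b,x))+.5)*S).astype(np.int32)),1)
    return cv2.resize(m.astype(np.float32),(512,384),interpolation=cv2.INTER_AREA)
def fit(M,x0,obs):
    def cost(x,o=obs):
        return sum(1-np.minimum(m,r).sum()/np.maximum(m,r).sum() for p,r in o for m in[mask(p,M,x)])
    best=None
    for o in [obs]+([[q] for q in obs]):
        r=minimize(cost,x0,args=(o,),method="Nelder-Mead",options=dict(initial_simplex=np.array([x0]+[np.add(x0,d) for d in([15,0,0],[0,15,0],[0,0,.2])]),xatol=.05,fatol=1e-4))
        print(np.round(r.x,3),round(r.fun,3)); best=best if best is not None else r.x
    return best
def seg(p,t):
    r=silhouettes(t,p); return r[0]["region"].astype(np.float32) if r else None
E
python3 - <<'E'
from fit import *
ps=[optics.read_camera(n) for n in("top","side")]
for t,M,x0 in(("dispenser",DISP,[515,60,.63]),("tray",TRAY,[437,-330,1.57])):
    obs=[(p,s) for p in ps for s in[seg(p,t)] if s is not None]; print(t,len(obs))
    x=fit(M,x0,obs)
    for p,s in obs:
        im=p["color"].copy(); m=(mask(p,M,x)>.5).astype(np.uint8)
        big=cv2.resize(im,None,fx=4,fy=4,interpolation=2)
        for mm,c in((m,(0,255,0)),((s>.5).astype(np.uint8),(255,0,0))):
            cs,_=cv2.findContours(cv2.resize(mm,None,fx=4,fy=4,interpolation=0),0,2); cv2.drawContours(big,cs,-1,c,1)
        u,v=proj(p,[[x[0],x[1],80]])[0]*4; u,v=int(u),int(v)
        save(f"o_{t}{p['shot']%2}.png",big[max(v-200,0):v+200,max(u-200,0):u+200])
ims=[cv2.resize(cv2.imread(f"pics/o_{t}{k}.png"),(400,300) if 0 else (300,300)) for t in("dispenser","tray") for k in(0,1)]
cv2.imwrite("pics/fit0.png",np.vstack([np.hstack(ims[:2]),np.hstack(ims[2:])]))
E
```

```text
dispenser 2
[522.159  70.209   0.74 ] 0.104
[522.893  69.313   0.743] 0.062
[522.247  70.413   0.752] 0.038
tray 2
[ 438.701 -312.063    1.546] 0.418
[ 440.74  -310.928    1.651] 0.202
[ 437.091 -313.07     1.479] 0.212
```

View pics/fit0.png

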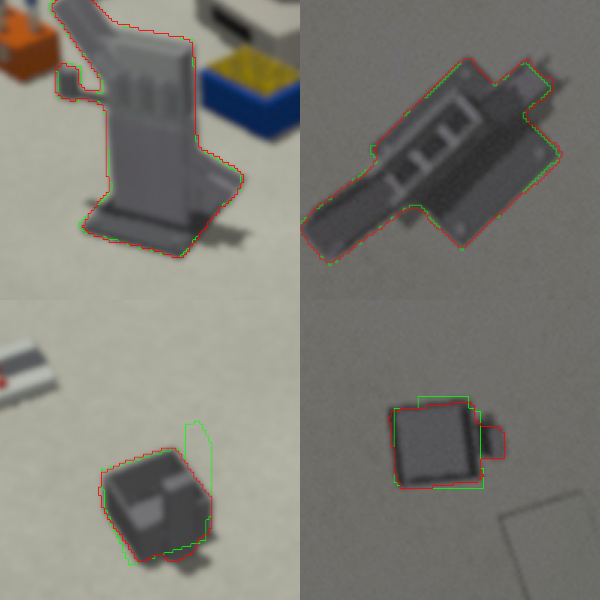

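```bash
python3 - <<'E'
from fit import *
ps=[optics.read_camera(n) for n in("top","side")]
obs=[(p,s) for p in ps for s in[seg(p,"tray")] if s is not None]
x=fit(TRAY,[438,-318,.08],obs); s,c=np.sin(x[2]),np.cos(x[2]); print("lug",x[0]+39*s,x[1]-39*c,np.degrees(x[2]))
d=np.array([522.3,70.2]);t=.745;X=np.array([np.cos(t),np.sin(t)]);Y=np.array([-np.sin(t),np.cos(t)])
print("drop",d-120*Y,"lug goal",d-159*Y,"pre",d-260*Y,np.degrees(t)); o=observe();print(o["clock"],o["ee_pos"])
E
```

```text
[ 4.41207e+02 -3.09866e+02  9.70000e-02] 0.084
[ 4.41211e+02 -3.09930e+02  9.50000e-02] 0.037
[ 4.40630e+02 -3.10334e+02  9.40000e-02] 0.045
lug 444.9795076721677 -348.6835892407214 5.551075062763952
drop [603.65661725 -18.01054829] lug goal [630.09751786 -46.67897648] pre [ 698.57267072 -120.92285462] 42.68535573724633
1.8 [194.90055651 540.96139034 253.33144617]
```

>>> {"name": "send_rows", "arguments": {
  "increments": [
    [0.4, 0.0125, -0.0445, 0, -0.135],
    [0.4, 0.025, -0.089, 0, -0.27],
    [0.4, 0.0375, -0.1335, 0, -0.405],
    [0.4, 0.05, -0.178, 0, -0.54],
    [0.4, 0.0625, -0.2225, 0, -0.675],
    [0.4, 0.075, -0.267, 0, -0.81],
    [0.4, 0.0875, -0.3115, 0, -0.945],
    [0.4, 0.1, -0.356, 0, -1.08],
    [0.4, 0.1125, -0.4005, 0, -1.215],
    [0.4, 0.125, -0.445, 0, -1.35]
  ],
  "grip_force": 40
}}

```text
clock: 3.05
ee_pos: [320.1, 94.6, 253.7]
eef_rot: [0.998, -0.065, 0.001, -0.0]
ft_force: [0.7, 0.0, -0.1]
grip_width: 51.1
```

>>> {"name": "send_rows", "arguments": {
  "increments": [
    [0.5, 0.0125, -0.0445, 0, -0.135],
    [0.5, 0.025, -0.089, 0, -0.27],
    [0.5, 0.0375, -0.1335, 0, -0.405],
    [0.5, 0.05, -0.178, 0, -0.54],
    [0.5, 0.0625, -0.2225, -0.01, -0.675],
    [0.5, 0.075, -0.267, -0.03, -0.81],
    [0.5, 0.0875, -0.3115, -0.05, -0.945],
    [0.5, 0.1, -0.356, -0.07, -1.08],
    [0.5, 0.1125, -0.4005, -0.09, -1.215],
    [0.5, 0.125, -0.445, -0.11, -1.35]
  ]
}}

```text
clock: 4.3
ee_pos: [445.2, -350.7, 142.7]
eef_rot: [0.739, -0.674, 0.0, -0.0]
ft_force: [1.3, 0.1, 0.8]
grip_width: 42.4
```

```bash
python3 - <<'E'
from h import *
o=observe();M=R.from_quat(o["eef_rot"]).as_matrix();print(o["clock"],o["ee_pos"],np.degrees(np.arctan2(M[1,0],M[0,0])),o["grip_width"],o["ft_force"])
p=optics.read_camera("side"); q=optics.read_camera("top")
u,v=proj(p,o["ee_pos"])[0].astype(int)
a=cv2.resize(p["color"][max(v-90,0):v+70,u-65:u+65],None,fx=3.75,fy=3.75,interpolation=2)
u,v=proj(q,o["ee_pos"])[0].astype(int);b=cv2.resize(q["color"][max(v-60,0):v+60,u-60:u+60],None,fx=2.5,fy=2.5,interpolation=2)
c=np.zeros((600,800,3),np.uint8);c[:a.shape[0],:a.shape[1]]=a[:600];c[:b.shape[0],490:490+b.shape[1]]=b;save("g1.png",c)
E
```

```text
4.3 [ 445.24953978 -350.66688993  142.69836999] -84.78610032694647 42.35311388102765 [1.27354993 0.06037009 0.79116156]
```

View pics/g1.png

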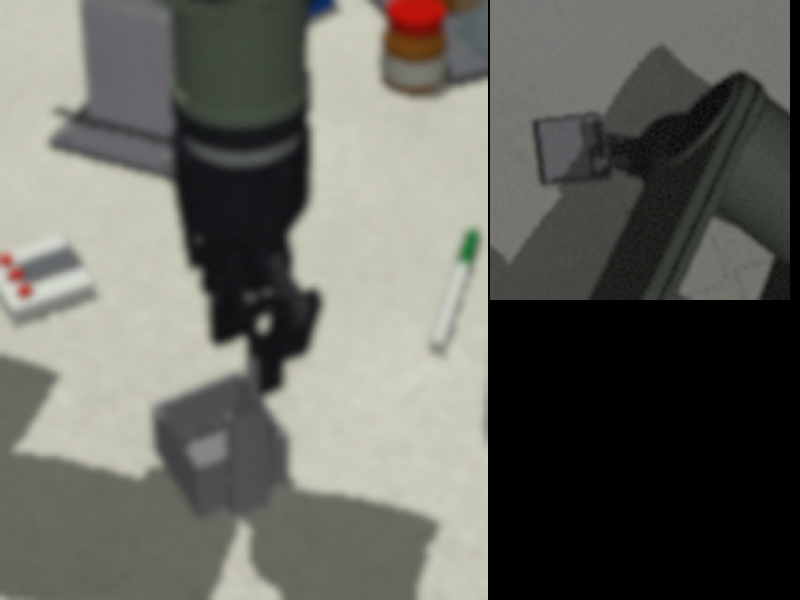

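>>> {"name": "send_rows", "arguments": {
  "increments": [
    [0.5, 0, 0.002, -0.03, 0],
    [0.5, 0, 0.002, -0.055, 0],
    [0.5, 0, 0.002, -0.072, 0],
    [0.5, 0, 0.002, -0.072, 0],
    [1, 0, 0.002, -0.072, 0],
    [1, 0, 0.002, -0.072, 0],
    [1, 0, 0.002, -0.072, 0],
    [1, 0, 0.002, -0.072, 0],
    [1, 0, 0.002, -0.072, 0]
  ],
  "grip_force": 60
}}

```text
clock: 5.52
ee_pos: [445.7, -347.6, 72.7]
eef_rot: [0.74, -0.672, 0.001, -0.0]
ft_force: [-0.9, -0.2, 6.7]
grip_width: 11.5
```

>>> {"name": "send_rows", "arguments": {
  "increments": [
    [1, 0, 0, 0.01, 0],
    [1, 0, 0, 0.03, 0],
    [1, 0, 0, 0.03, 0]
  ]
}}

```text
clock: 5.9
ee_pos: [445.5, -347.5, 102.6]
eef_rot: [0.74, -0.672, 0.001, -0.0]
ft_force: [0.0, 0.2, -2.2]
grip_width: 11.1
```

```bash
python3 - <<'E'
from fit import *
o=observe();M=R.from_quat(o["eef_rot"]).as_matrix();print(o["clock"],o["ee_pos"],np.degrees(np.arctan2(M[1,0],M[0,0])),o["grip_width"],o["ft_force"])
p=optics.read_camera("side"); q=optics.read_camera("top")
u,v=proj(p,o["ee_pos"])[0].astype(int)
a=cv2.resize(p["color"][max(v-90,0):v+70,u-65:u+65],None,fx=3.75,fy=3.75,interpolation=2)
save("g2.png",a)
E
```

```text
5.9 [ 445.4571558  -347.47738419  102.55218101] -84.51063501120179 11.124608801406819 [ 1.07963219e-03  1.98209986e-01 -2.15087186e+00]
```

View pics/g2.png

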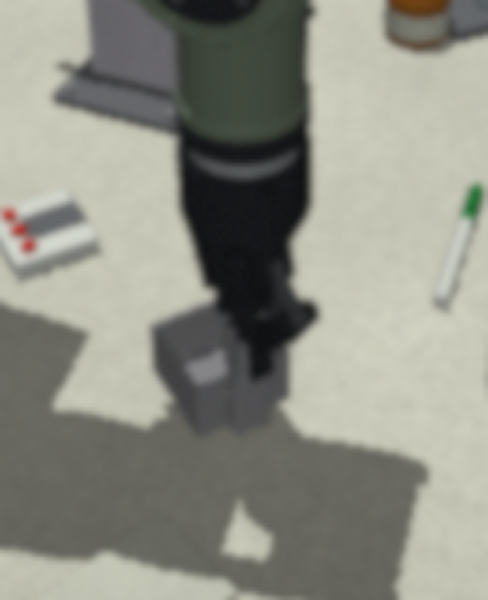

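>>> {"name": "send_rows", "arguments": {
  "increments": [
    [1, 0.03, 0.031, 0.02, 0.08],
    [1, 0.06, 0.062, 0.03, 0.16],
    [1, 0.09, 0.093, 0.03, 0.24],
    [1, 0.12, 0.124, 0.03, 0.32],
    [1, 0.15, 0.155, 0.03, 0.4],
    [1, 0.18, 0.186, 0.03, 0.48],
    [1, 0.21, 0.217, 0.02, 0.56],
    [1, 0.236, 0.245, 0.0, 0.65],
    [1, 0.236, 0.245, -0.02, 0.65],
    [1, 0.236, 0.245, -0.02, 0.65]
  ]
}}

```text
clock: 7.25
ee_pos: [678.9, -101.2, 77.9]
eef_rot: [0.916, -0.401, -0.003, 0.001]
ft_force: [-0.8, -0.0, -2.4]
grip_width: 10.9
```

```bash
python3 - <<'E'
from fit import *
o=observe();M=R.from_quat(o["eef_rot"]).as_matrix();print(o["clock"],o["ee_pos"],np.degrees(np.arctan2(M[1,0],M[0,0])),o["grip_width"],o["ft_force"])
p=optics.read_camera("side")
T=[b+[0,0,o["ee_pos"][2]-72.6] for b in TRAY]
s=seg(p,"tray"); print(s.sum()); fit(T[:1],[655,-74,.745],[(p,s)])
u,v=proj(p,o["ee_pos"])[0].astype(int)
save("g3.png",cv2.resize(p["color"][v-60:v+60,u-80:u+80],None,fx=5,fy=5,interpolation=2))
E
```

```text
7.25 [ 678.91970483 -101.24797988   77.87657455] -47.22753838475844 10.909846702261286 [-0.79826376 -0.03186726 -2.41854287]
600.0
[650.44  -70.996   0.736] 0.124
[650.44  -70.996   0.736] 0.124
```

View pics/g3.png

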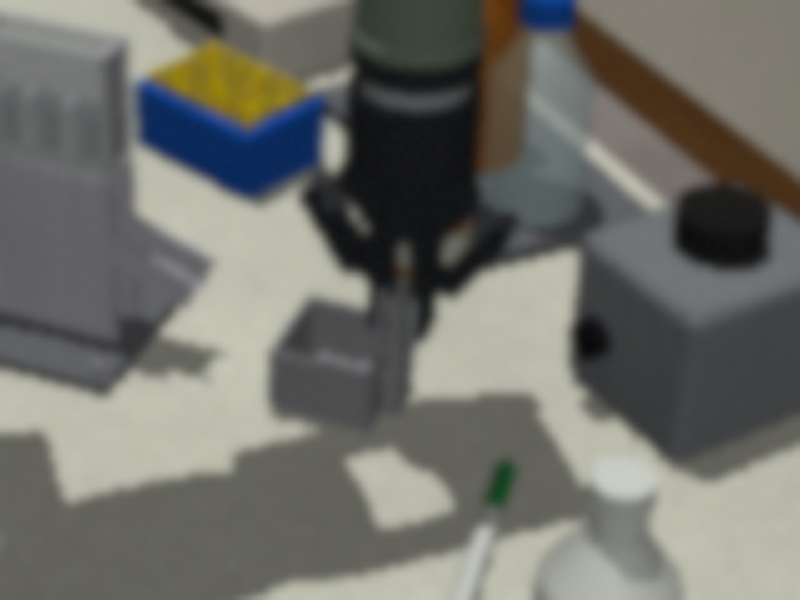

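>>> {"name": "send_rows", "arguments": {
  "increments": [
    [1, -0.01, 0.011, -0.003, 0],
    [1, -0.02, 0.022, -0.003, 0],
    [1, -0.03, 0.033, -0.003, 0],
    [1, -0.04, 0.044, -0.003, 0],
    [1, -0.049, 0.0545, -0.003, 0],
    [1, -0.049, 0.0545, -0.003, 0],
    [1, -0.049, 0.0545, -0.0055, 0],
    [1, -0.049, 0.0545, -0.0055, 0]
  ]
}}

```text
clock: 8.35
ee_pos: [632.2, -47.9, 75.5]
eef_rot: [0.916, -0.401, 0.0, 0.0]
ft_force: [-0.9, -0.3, -2.8]
grip_width: 11.1
```

```bash
python3 - <<'E'
from fit import *
o=observe();M=R.from_quat(o["eef_rot"]).as_matrix();print(o["clock"],o["ee_pos"],np.degrees(np.arctan2(M[1,0],M[0,0])),o["grip_width"],o["ft_force"])
p=optics.read_camera("side")
u,v=proj(p,o["ee_pos"])[0].astype(int)
save("g4.png",cv2.resize(p["color"][v-60:v+60,u-80:u+80],None,fx=5,fy=5,interpolation=2))
E
```

```text
8.35 [632.15378943 -47.91770393  75.50110505] -47.290541048700206 11.05904789073866 [-0.86287357 -0.280018   -2.78476254]
```

View pics/g4.png

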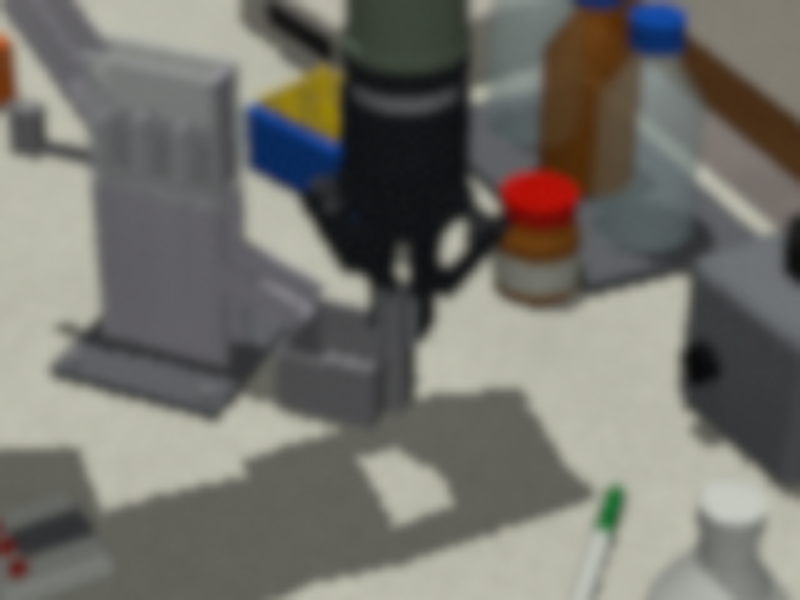

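>>> {"name": "send_rows", "arguments": {
  "increments": [
    [1, -0.0015, 0.001, -0.002, 0],
    [1, -0.0015, 0.001, -0.0035, 0],
    [1, -0.0015, 0.001, -0.0035, 0],
    [0.7, -0.0015, 0.001, -0.0035, 0],
    [0.6, -0.0015, 0.001, -0.0035, 0],
    [0.6, -0.0015, 0.001, -0.0035, 0],
    [0.6, -0.0015, 0.001, 0.01, 0],
    [0.6, -0.0015, 0.001, 0.05, 0],
    [0.6, -0.0015, 0.001, 0.1, 0],
    [0.6, -0.0015, 0.001, 0.14, 0]
  ]
}}

```text
clock: 9.65
ee_pos: [630.9, -46.5, 219.1]
eef_rot: [0.916, -0.401, 0.001, -0.0]
ft_force: [-0.1, -1.2, -0.1]
grip_width: 34.2
```

```bash
python3 - <<'E'
from fit import *
o=observe();print(o["clock"],o["ee_pos"],o["ft_force"],o["q"])
ps=[optics.read_camera(n) for n in("top","side")]
for p in ps:
    s=seg(p,"tray"); print(None if s is None else s.sum())
    if s is not None: fit(TRAY,[603,-18,.745],[(p,s)])
E
```

```text
9.65 [630.85970721 -46.5312594  219.10902131] [-0.11722395 -1.18096955 -0.06810968] [-9.18074807e-02  4.30177495e-01  1.48049672e+00  3.63277762e-06
  1.22779815e+00  7.33223169e-01]
443.0
[590.898 -24.326   0.771] 0.411
[590.898 -24.326   0.771] 0.411
636.0
[600.873 -16.185   0.712] 0.059
[600.873 -16.185   0.712] 0.059
```

>>> {"name": "send_rows", "arguments": {
  "increments": [
    [0.0, 0, 0, 0.05, 0.15],
    [0.0, 0, 0, 0.08, 0.31],
    [0.0, -0.01, 0.02, 0.08, 0.47],
    [0.0, -0.03, 0.06, 0.08, 0.63],
    [0.0, -0.05, 0.1, 0.08, 0.79],
    [0.0, -0.07, 0.14, 0.08, 0.95],
    [0.0, -0.09, 0.18, 0.08, 1.11],
    [0.0, -0.11, 0.22, 0.08, 1.27],
    [0.0, -0.118, 0.2375, 0.08, 1.43],
    [0.0, -0.118, 0.2375, 0.08, 1.571]
  ]
}}

```text
clock: 11.1
ee_pos: [510.9, 192.2, 294.2]
eef_rot: [0.93, 0.368, -0.002, -0.0]
ft_force: [0.4, -0.4, 1.2]
grip_width: 85.4
```

```bash
python3 - <<'E'
from fit import *
o=observe();M=R.from_quat(o["eef_rot"]).as_matrix();print(o["clock"],o["ee_pos"],np.degrees(np.arctan2(M[1,0],M[0,0])),o["grip_width"])
ps=[optics.read_camera(n) for n in("top","side")]
for p in ps:
    s=seg(p,"tray"); print(None if s is None else s.sum())
    if s is not None: fit(TRAY,[603,-18,.745],[(p,s)])
u,v=proj(p,o["ee_pos"])[0].astype(int); print(u,v); u0,v0=u-65,v-60
im=p["color"][v0:v0+115,u0:u0+150]; im=cv2.resize(im,None,fx=5,fy=5,interpolation=2)
# ruler: tool-frame points (jaw dir m, along z) at tool plane
for m in range(-80,81,20):
    for h in range(-20,101,20):
        X=o["ee_pos"]+M[:,0]*m+np.array([0,0,h]); a,b=proj(p,X)[0]; a,b=int((a-u0+.5)*5),int((b-v0+.5)*5)
        cv2.circle(im,(a,b),2,(255,0,0) if h and m else (255,255,0),-1)
save("g5.png",im)
E
```

```text
11.1 [510.94753901 192.17763878 294.2453081 ] 43.160177977092275 85.43214994808407
751.0
[603.399 -17.694   0.734] 0.096
[603.399 -17.694   0.734] 0.096
636.0
[600.969 -19.302   0.682] 0.07
[600.969 -19.302   0.682] 0.07
201 118
```

View pics/g5.png

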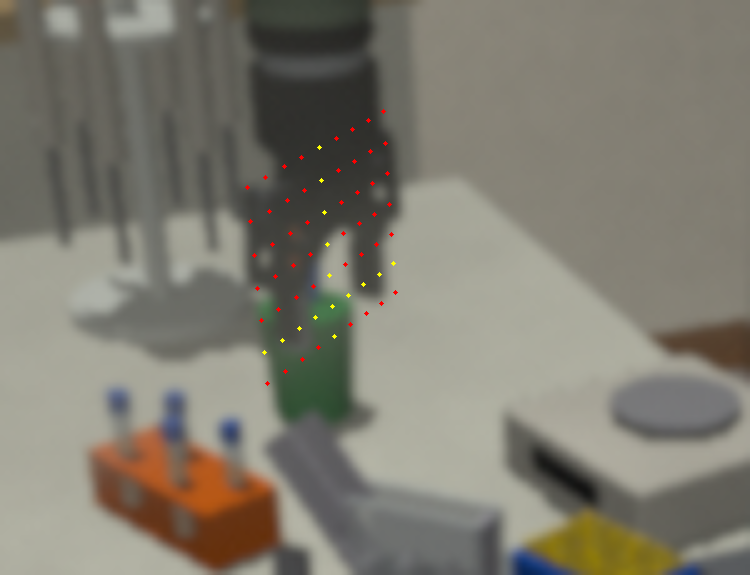

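>>> {"name": "send_rows", "arguments": {
  "increments": [
    [0.0, 0.01, -0.005, 0, -0.1],
    [0.0, 0.02, -0.01, 0, -0.2],
    [0.0, 0.035, -0.017, 0, -0.3],
    [0.0, 0.047, -0.023, 0, -0.44],
    [0.0, 0.047, -0.023, -0.04, -0.44],
    [0.0, 0.047, -0.023, -0.08, -0.44],
    [0.0, 0.047, -0.023, -0.11, -0.44],
    [0.0, 0.047, -0.023, -0.13, -0.44],
    [0.0, 0.047, -0.023, -0.13, -0.44]
  ]
}}

```text
clock: 12.42
ee_pos: [558.3, 167.2, 163.8]
eef_rot: [0.988, 0.151, -0.002, 0.0]
ft_force: [0.3, 0.6, 0.5]
grip_width: 85.9
```

```bash
cat > st.py <<'E'
from fit import *
d=np.array([522.3,70.2]);t=.745;X=np.array([np.cos(t),np.sin(t)]);Y=np.array([-np.sin(t),np.cos(t)])
def st():
    o=observe();M=R.from_quat(o["eef_rot"]).as_matrix();e=o["ee_pos"][:2]-d;f=o["ft_force"]
    print("t",o["clock"],"disp x,y",(e@X).round(1),(e@Y).round(1),"z",o["ee_pos"][2].round(1),"ang",np.degrees(np.arctan2(M[1,0],M[0,0])-t).round(1),"F",(f[:2]@X).round(1),(f[:2]@Y).round(1),f[2].round(1))
    return o
E
python3 - <<'E'
from st import *
st()
p=optics.read_camera("side")
u,v=proj(p,[490,130,170])[0].astype(int)
im=cv2.resize(p["color"][v-60:v+60,u-75:u+75],None,fx=5,fy=5,interpolation=2); save("g6.png",im); print(u-75,v-60)
E
```

```text
t 12.425 disp x,y 92.3 46.9 z 163.8 ang -25.3 F 0.6 0.2 0.5
129 103
```

View pics/g6.png

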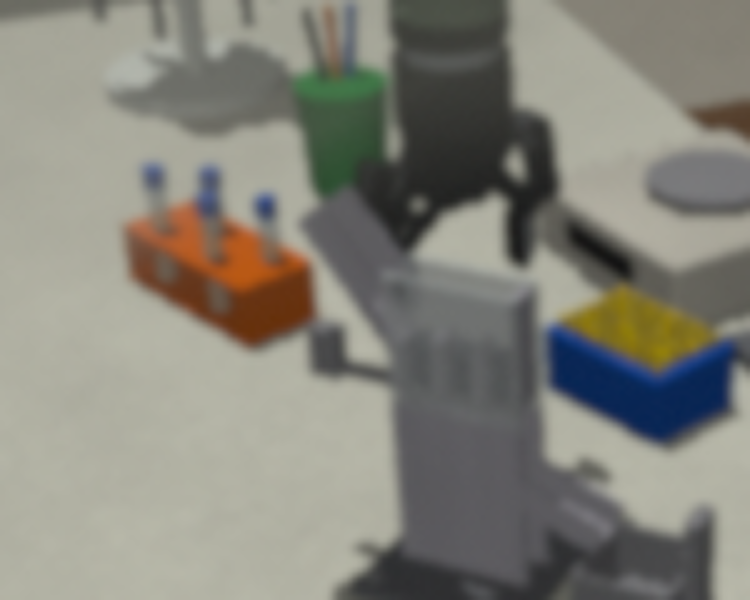

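```bash
cat >> st.py <<'E'
def opening(p,x=(522.3,70.2,.745)):
    s=seg(p,"dispenser")
    if s is None: return None
    c=[]
    for o in np.arange(-4,95,1.):
        M=DISP[:4]+[box(-6,6,45,90+o,130.5,135.5),box(-7,7,84+o,106+o,125.5,161.5)]
        m=mask(p,M,x); c.append(np.abs(m-s).sum())
    i=int(np.argmin(c)); return np.arange(-4,95,1.)[i],np.round(c[max(0,i-3):i+4],0)
E
python3 - <<'E'
from st import *
p=optics.read_camera("side"); print(opening(p))
E
```

```text
(np.float64(2.0), array([117., 114., 111., 110., 113., 117., 120.], dtype=float32))
```

>>> {"name": "send_rows", "arguments": {
  "increments": [
    [0.0, 0, 0, -0.02, 0],
    [0.0, 0, 0, -0.04, 0],
    [0.0, 0, 0, -0.06, 0],
    [0.0, 0, 0, -0.065, 0],
    [0.0, 0, 0, -0.065, 0]
  ]
}}

```text
clock: 13.2
ee_pos: [559.9, 168.1, 101.6]
eef_rot: [0.988, 0.152, 0.001, -0.0]
ft_force: [-0.2, -0.4, 0.5]
grip_width: 85.5
```

```bash
python3 - <<'E'
from st import *
st(); p=optics.read_camera("side"); print(opening(p)); print(X,Y)
E
```

```text
t 13.2 disp x,y 94.0 46.5 z 101.6 ang -25.2 F -0.4 -0.2 0.5
(np.float64(2.0), array([186., 184., 181., 179., 180., 182., 182.], dtype=float32))
[0.7350879  0.67797181] [-0.67797181  0.7350879 ]
```

>>> {"name": "send_rows", "arguments": {
  "increments": [
    [0.0, -0.006, 0.006, 0, 0],
    [0.0, -0.01, 0.003, 0, 0],
    [0.0, -0.014, 0.0, 0, 0],
    [0.0, -0.018, -0.003, 0, 0],
    [0.0, -0.0205, -0.005, 0, 0],
    [0.0, -0.0205, -0.005, 0, 0]
  ]
}}

```text
clock: 14.05
ee_pos: [539.1, 163.0, 101.0]
eef_rot: [0.988, 0.152, 0.0, -0.0]
ft_force: [-0.1, 0.8, 1.0]
grip_width: 85.4
```

```bash
python3 - <<'E'
from st import *
st(); p=optics.read_camera("side")
u,v=proj(p,[475,120,155])[0].astype(int)
im=cv2.resize(p["color"][v-50:v+50,u-65:u+65],None,fx=6,fy=6,interpolation=2); save("g7.png",im)
E
```

```text
t 14.05 disp x,y 75.3 56.8 z 101.0 ang -25.2 F 0.5 0.6 1.0
```

View pics/g7.png

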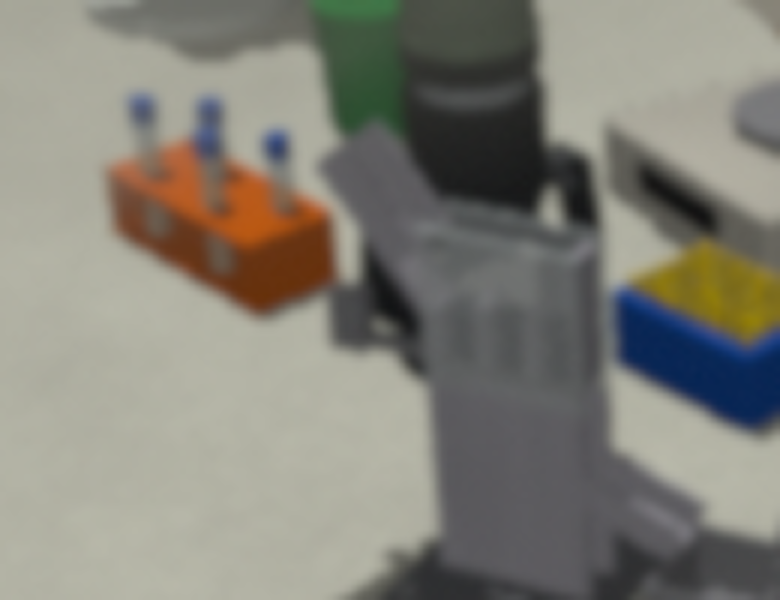

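>>> {"name": "send_rows", "arguments": {
  "increments": [
    [0.0, -0.002, 0.0022, 0, 0],
    [0.0, -0.0041, 0.0044, 0, 0],
    [0.0, -0.0061, 0.0066, 0, 0],
    [0.0, -0.0081, 0.0088, 0, 0],
    [0.0, -0.0102, 0.011, 0, 0],
    [0.0, -0.0102, 0.011, 0, 0]
  ]
}}

```text
clock: 14.85
ee_pos: [528.7, 174.5, 101.0]
eef_rot: [0.988, 0.152, 0.0, -0.0]
ft_force: [3.3, 0.3, 0.3]
grip_width: 85.6
```

```bash
python3 - <<'E'
from st import *
st(); p=optics.read_camera("side"); print(opening(p))
E
```

```text
t 14.85 disp x,y 75.4 72.3 z 101.0 ang -25.2 F 2.6 -2.1 0.3
(np.float64(16.0), array([150., 145., 143., 142., 144., 144., 147.], dtype=float32))
```

>>> {"name": "send_rows", "arguments": {
  "increments": [
    [0.0, -0.0034, 0.0037, 0, 0],
    [0.0, -0.0068, 0.0074, 0, 0],
    [0.0, -0.0102, 0.011, 0, 0],
    [0.0, -0.0136, 0.0147, 0, 0],
    [0.0, -0.017, 0.0184, 0, 0],
    [0.0, -0.0203, 0.022, 0, 0],
    [0.0, -0.0203, 0.022, 0, 0]
  ]
}}

```text
clock: 15.82
ee_pos: [508.2, 196.6, 100.9]
eef_rot: [0.988, 0.152, 0.0, -0.0]
ft_force: [4.2, 3.6, -0.3]
grip_width: 85.5
```

```bash
python3 - <<'E'
from st import *
st(); p=optics.read_camera("side"); print(opening(p))
q=optics.read_camera("top")
for c in(p,q):
    r=look_for("gate_grip",c); print([(np.round(a["position"]),round((np.array(a["position"])[:2]-d)@Y,1),round(a["conf"],2)) for a in r[:2]])
u,v=proj(p,[450,140,150])[0].astype(int); save("g8.png",cv2.resize(p["color"][v-45:v+45,u-50:u+70],None,fx=6,fy=6,interpolation=2)); print(u-50,v-45)
for o in(40,44,48): print(o,((proj(p,place(box(-7,7,84+o,106+o,125.5,161.5),(*d,t)))-[u-50,v-45])*6).round().tolist()[0::1])
E
```

```text
t 15.825 disp x,y 75.4 102.5 z 100.9 ang -25.2 F 5.5 -0.2 -0.3
(np.float64(47.0), array([198., 196., 195., 194., 194., 197., 199.], dtype=float32))
[(array([608., -37.,  33.]), np.float64(-137.0), 0.56), (array([435., 161., 133.]), np.float64(125.7), 0.51)]
[(array([427., 168., 159.]), np.float64(136.1), 0.46)]
141 125
40 [[270.0, 306.0], [263.0, 247.0], [234.0, 298.0], [227.0, 239.0], [284.0, 294.0], [277.0, 235.0], [249.0, 286.0], [242.0, 228.0]]
44 [[263.0, 305.0], [256.0, 245.0], [228.0, 297.0], [221.0, 238.0], [277.0, 293.0], [271.0, 234.0], [242.0, 285.0], [235.0, 226.0]]
48 [[257.0, 303.0], [250.0, 244.0], [222.0, 295.0], [214.0, 236.0], [271.0, 291.0], [264.0, 232.0], [236.0, 284.0], [229.0, 225.0]]
```

View pics/g8.png

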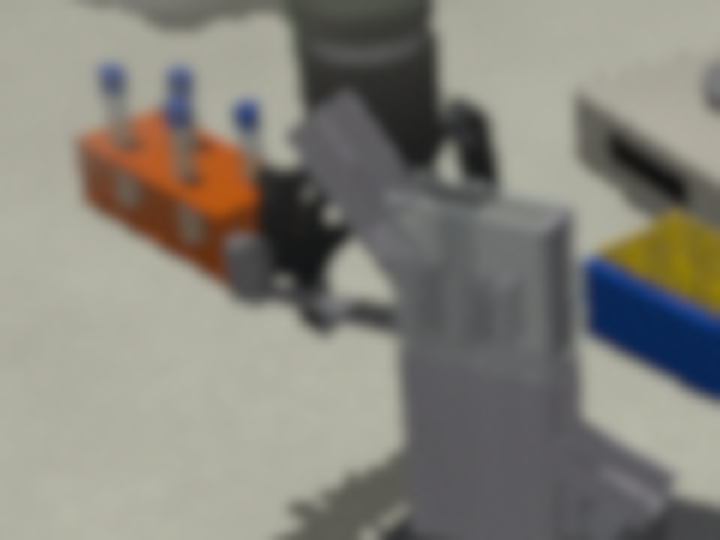

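>>> {"name": "send_rows", "arguments": {
  "increments": [
    [0.0, -0.0033, 0.0036, 0, 0],
    [0.0, -0.0066, 0.0072, 0, 0],
    [0.0, -0.0098, 0.0107, 0, 0],
    [0.0, -0.0098, 0.0107, 0, 0],
    [0.0, -0.0098, 0.0107, 0, 0],
    [0.0, -0.0098, 0.0107, 0, 0],
    [0.0, -0.0098, 0.0107, 0, 0]
  ]
}}

```text
clock: 16.95
ee_pos: [498.8, 206.8, 100.9]
eef_rot: [0.988, 0.152, 0.0, -0.0]
ft_force: [4.1, 2.6, -0.5]
grip_width: 85.7
```

```bash
python3 - <<'E'
from st import *
st(); p=optics.read_camera("side"); print(opening(p))
q=optics.read_camera("top")
for c in(p,q):
  for n in("ball1a_center","tray_in","gate_grip"):
    r=look_for(n,c); print(n,[(np.round(a["position"]),round(a["conf"],2)) for a in r[:7]])
f=lambda c,P,h,k:cv2.resize(c["color"][(w:=proj(c,P)[0].astype(int))[1]-h:w[1]+h,w[0]-h:w[0]+h],(400,400),interpolation=2)
save("g9.png",np.vstack([np.hstack([f(p,[603,-18,30],32,0),f(q,[603,-18,30],32,0)]),np.hstack([f(p,[540,60,150],50,0),f(q,[470,120,150],50,0)])])[:,:])
a=cv2.imread("pics/g9.png"); cv2.imwrite("pics/g9.png",cv2.resize(a,(600,600)))
E
```

```text
t 16.95 disp x,y 75.3 116.3 z 100.9 ang -25.2 F 4.8 -0.9 -0.5
(np.float64(60.0), array([160., 159., 159., 157., 157., 161., 164.], dtype=float32))
ball1a_center [(array([430., 164., 136.]), 0.73)]
tray_in [(array([606., -43.,  26.]), 0.87)]
gate_grip [(array([432., 166., 137.]), 0.69)]
ball1a_center [(array([611., -22.,   2.]), 0.75), (array([507.,  64.,  92.]), 0.35)]
tray_in [(array([608., -23.,   0.]), 0.94)]
gate_grip [(array([422., 175., 144.]), 0.52)]
```

View pics/g9.png

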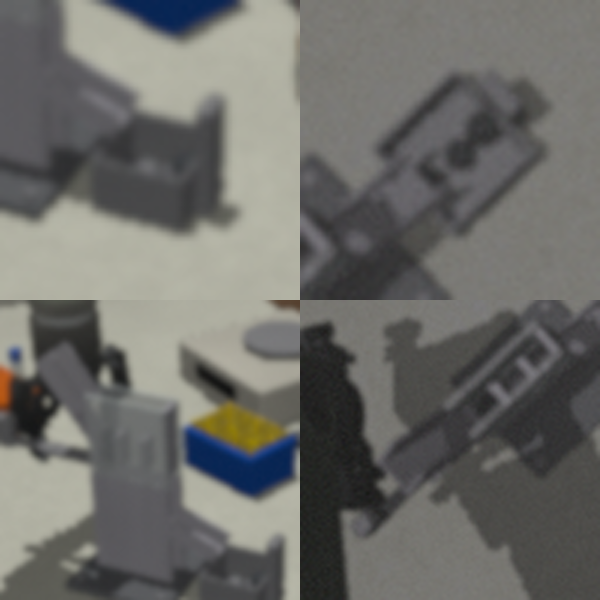

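>>> {"name": "send_rows", "arguments": {
  "increments": [
    [0.0, 0.001, -0.0011, 0, 0],
    [0.0, 0.012, 0.009, 0, 0],
    [0.0, 0.0216, 0.018, 0, 0],
    [0.0, 0.0216, 0.018, 0.05, 0],
    [0.0, 0.0216, 0.018, 0.1, 0],
    [0.0, 0.0, 0.042, 0.1, -0.16],
    [0.0, -0.036, 0.08, 0.1, -0.32],
    [0.0, -0.075, 0.07, 0.1, -0.48],
    [0.0, -0.112, 0.06, 0.1, -0.64],
    [0.0, -0.1494, 0.051, 0.1, -0.8]
  ]
}}

```text
clock: 18.65
ee_pos: [347.9, 257.6, 200.6]
eef_rot: [0.969, -0.247, -0.0, 0.001]
ft_force: [0.8, 0.7, 0.7]
grip_width: 85.7
```

>>> {"name": "send_rows", "arguments": {
  "increments": [
    [0.0, 0, 0, 0, -0.16],
    [0.0, 0, 0, 0, -0.33],
    [0.0, 0, 0, -0.05, -0.33],
    [0.0, 0, 0, -0.1, -0.33],
    [0.0, 0, 0, -0.1, -0.33]
  ]
}}

```text
clock: 19.27
ee_pos: [347.1, 256.3, 98.3]
eef_rot: [0.916, -0.4, -0.002, 0.004]
ft_force: [-0.2, -0.2, 0.6]
grip_width: 85.3
```

```bash
python3 - <<'E'
from st import *
st(); p=optics.read_camera("side"); print(opening(p))
E
```

```text
t 19.275 disp x,y -2.6 255.6 z 98.3 ang -89.9 F -0.3 0.0 0.6
(np.float64(62.0), array([177., 172., 170., 170., 172., 174., 177.], dtype=float32))
```

>>> {"name": "send_rows", "arguments": {
  "increments": [
    [0.0, 0.007, -0.004, 0, 0],
    [0.0, 0.0121, -0.0094, 0, 0],
    [0.0, 0.0172, -0.0149, 0, 0],
    [0.0, 0.0223, -0.0204, 0, 0],
    [0.0, 0.0273, -0.0259, 0, 0],
    [0.0, 0.0324, -0.0314, 0, 0],
    [0.0, 0.0375, -0.0369, 0, 0],
    [0.0, 0.0426, -0.0423, 0, 0],
    [0.0, 0.0426, -0.0423, 0, 0]
  ]
}}

```text
clock: 20.5
ee_pos: [392.3, 214.8, 100.7]
eef_rot: [0.916, -0.401, 0.0, 0.0]
ft_force: [-1.0, -0.1, 0.2]
grip_width: 85.4
```

```bash
python3 - <<'E'
from st import *
st(); p=optics.read_camera("side"); print(opening(p))
E
```

```text
t 20.5 disp x,y 2.4 194.4 z 100.7 ang -89.9 F -0.8 0.6 0.2
(np.float64(15.0), array([139., 135., 134., 133., 136., 137., 139.], dtype=float32))
```

>>> {"name": "send_rows", "arguments": {
  "increments": [
    [0.0, 0.002, -0.0022, 0, 0],
    [0.0, 0.004, -0.0044, 0, 0],
    [0.0, 0.006, -0.0066, 0, 0],
    [0.0, 0.0081, -0.0088, 0, 0],
    [0.0, 0.0081, -0.0088, 0, 0]
  ]
}}

```text
clock: 21.22
ee_pos: [400.0, 206.3, 100.8]
eef_rot: [0.916, -0.401, 0.0, 0.0]
ft_force: [-0.7, 0.7, 0.1]
grip_width: 85.7
```

>>> {"name": "send_rows", "arguments": {
  "increments": [
    [0.0, 0.0007, -0.0007, 0, 0],
    [0.0, 0.0014, -0.0015, 0, 0],
    [0.0, 0.0014, -0.0015, 0, 0]
  ]
}}

```text
clock: 21.6
ee_pos: [401.3, 205.0, 100.8]
eef_rot: [0.916, -0.4, 0.0, 0.0]
ft_force: [-2.2, 2.2, -1.0]
grip_width: 85.5
```

>>> {"name": "send_rows", "arguments": {
  "increments": [
    [0.0, 0.0007, -0.0007, 0, 0],
    [0.0, 0.0007, -0.0007, 0, 0]
  ]
}}

```text
clock: 21.85
ee_pos: [401.9, 204.3, 100.8]
eef_rot: [0.916, -0.4, -0.0, 0.0]
ft_force: [-2.7, 1.0, -0.1]
grip_width: 85.2
```

```bash
python3 - <<'E'
from st import *
st(); p=optics.read_camera("side"); print(opening(p))
E
```

```text
t 21.85 disp x,y 2.4 180.2 z 100.8 ang -89.9 F -1.3 2.6 -0.1
(np.float64(1.0), array([154., 150., 147., 146., 148., 152., 156.], dtype=float32))
```

Still sliding (about 2 N). Continuing in 1 mm steps until the hard stop shows.

>>> {"name": "send_rows", "arguments": {
  "increments": [
    [0.0, 0.0007, -0.0007, 0, 0],
    [0.0, 0.0007, -0.0007, 0, 0]
  ]
}}

```text
clock: 22.2
ee_pos: [402.7, 203.6, 100.8]
eef_rot: [0.916, -0.4, 0.0, 0.0]
ft_force: [-2.2, 0.9, -0.7]
grip_width: 85.5
```

>>> {"name": "send_rows", "arguments": {
  "increments": [
    [0.0, 0.0007, -0.0007, 0, 0],
    [0.0, 0.0007, -0.0007, 0, 0]
  ]
}}

```text
clock: 22.45
ee_pos: [403.3, 203.0, 100.8]
eef_rot: [0.916, -0.4, -0.0, 0.0]
ft_force: [-2.8, 0.7, -0.7]
grip_width: 85.5
```

>>> {"name": "send_rows", "arguments": {
  "increments": [
    [0.0, 0.0007, -0.0007, 0, 0],
    [0.0, 0.0007, -0.0007, 0, 0]
  ]
}}

```text
clock: 22.7
ee_pos: [403.5, 202.8, 100.9]
eef_rot: [0.916, -0.401, -0.001, -0.0]
ft_force: [-5.5, 5.3, 0.3]
grip_width: 85.2
```

>>> {"name": "send_rows", "arguments": {
  "increments": [
    [0.0, 0.0004, -0.0004, 0, 0],
    [0.0, 0.0004, -0.0004, 0, 0]
  ]
}}

```text
clock: 22.95
ee_pos: [403.5, 202.8, 100.9]
eef_rot: [0.916, -0.401, -0.001, -0.0]
ft_force: [-6.8, 7.2, 1.6]
grip_width: 85.0
```

>>> {"name": "send_rows", "arguments": {
  "increments": [
    [0.0, -0.005, 0.0055, 0, 0],
    [0.0, -0.02, 0.022, 0, 0],
    [0.0, -0.04, 0.044, 0, 0],
    [0.0, -0.05, 0.055, 0.05, 0],
    [0.0, -0.05, 0.055, 0.1, 0],
    [0.0, -0.05, 0.055, 0.13, 0],
    [0.0, -0.05, 0.055, 0.13, 0]
  ]
}}

```text
clock: 23.82
ee_pos: [356.1, 257.8, 233.3]
eef_rot: [0.916, -0.4, 0.002, -0.003]
ft_force: [-0.1, -0.2, -0.6]
grip_width: 85.5
```

```bash
python3 - <<'E'
from st import *
st(); ps=[optics.read_camera(n) for n in("top","side")]; print(opening(ps[1]))
for p in ps:
    s=seg(p,"tray"); fit(TRAY,[603,-18,.745],[(p,s)])
    for n in["tip_box","timer","marker","wash_bottle","reagent_jar","ball1a_center"]:
        r=look_for(n,p); print(n,[(np.round(x["position"]),round(x["conf"],2)) for x in r[:4]])
E
```

```text
t 23.825 disp x,y 5.0 250.5 z 233.3 ang -89.9 F -0.2 -0.1 -0.6
(np.float64(-1.0), array([145., 141., 137., 137., 138., 139., 144.], dtype=float32))
[602.576 -16.741   0.745] 0.296
[602.576 -16.741   0.745] 0.296
tip_box [(array([699., 218.,  56.]), 0.91), (array([765.,  36.,  76.]), 0.69)]
timer [(array([382., -92.,  17.]), 0.61), (array([ 661., -234.,   12.]), 0.55)]
marker [(array([ 664., -234.,   11.]), 0.56)]
wash_bottle [(array([ 638., -359.,  112.]), 0.78)]
reagent_jar [(array([764.,  35.,  74.]), 0.71)]
ball1a_center [(array([381., -94.,  17.]), 0.5), (array([514.,  63.,  83.]), 0.34)]
[601.92  -17.637   0.766] 0.065
[601.92  -17.637   0.766] 0.065
tip_box [(array([688., 200.,  51.]), 0.59)]
timer [(array([ 380., -108.,   18.]), 0.95)]
marker [(array([ 663., -239.,   13.]), 0.55)]
wash_bottle [(array([ 630., -397.,  100.]), 0.9), (array([ 666., -240.,   14.]), 0.48)]
reagent_jar [(array([766.,  24.,  50.]), 0.82)]
ball1a_center []
```

```bash
python3 - <<'E'
from st import *
q=optics.read_camera("top"); a=cv2.cvtColor(cv2.imread("pics/top0.png"),cv2.COLOR_BGR2RGB)
for n,im in(("before",a),("now",q["color"])):
    for y in(-28,0,28):
        m=mask(q,[box(-6,6,y-6,y+6,160,162)],(*d,t))>.5; v=im.mean(2)[m]; print(n,y,v.mean().round(1),v.max().round(),m.sum())
m=mask(q,[box(-28,28,-28,28,10,11)],(603,-18,t))>.5
s=im.mean(2).copy(); u,v=proj(q,[603,-18,10])[0].astype(int); print(s[v-14:v+15,u-14:u+15].astype(int).tolist().__str__().replace("], ","],\n"))
E
```

```text
before -28 62.2 85.0 28
before 0 59.5 84.0 31
before 28 62.5 84.0 29
now -28 83.4 106.0 28
now 0 82.9 106.0 31
now 28 63.2 88.0 29
[[112, 112, 113, 112, 115, 113, 112, 116, 109, 101, 88, 71, 56, 59, 69, 74, 76, 81, 77, 82, 91, 90, 93, 91, 87, 83, 79, 75, 72],
[113, 113, 113, 114, 111, 111, 113, 109, 100, 86, 68, 57, 58, 67, 78, 86, 85, 81, 81, 75, 80, 89, 94, 95, 90, 84, 79, 72, 71],
[112, 113, 113, 115, 111, 112, 109, 98, 83, 67, 58, 62, 70, 82, 91, 92, 90, 88, 80, 77, 71, 79, 91, 95, 95, 92, 80, 75, 71],
[114, 114, 112, 113, 111, 108, 99, 84, 66, 56, 57, 66, 81, 89, 93, 94, 95, 90, 84, 75, 69, 69, 80, 88, 97, 93, 91, 81, 73],
[112, 113, 114, 109, 106, 99, 84, 66, 51, 55, 67, 81, 90, 96, 93, 96, 94, 92, 87, 77, 69, 70, 72, 83, 93, 95, 90, 78, 69],
[114, 113, 111, 106, 98, 83, 65, 56, 58, 68, 79, 89, 94, 94, 96, 96, 94, 91, 83, 69, 69, 64, 70, 75, 84, 88, 80, 67, 58],
[111, 111, 105, 96, 81, 67, 55, 60, 72, 82, 89, 95, 94, 95, 96, 94, 91, 82, 69, 60, 54, 56, 64, 75, 74, 73, 63, 54, 50],
[111, 106, 97, 83, 65, 56, 59, 79, 88, 94, 95, 94, 95, 95, 98, 92, 84, 69, 57, 55, 53, 52, 63, 71,
[... 1836 characters left out ...]
 79, 70, 65, 63, 67, 72, 81, 92, 93, 93, 90, 78, 66, 64, 79, 95, 104, 111, 109],
[89, 95, 91, 96, 96, 94, 94, 93, 87, 82, 72, 63, 57, 62, 70, 81, 90, 95, 94, 89, 78, 66, 64, 80, 93, 104, 109, 110, 113],
[85, 91, 96, 96, 94, 92, 92, 84, 77, 68, 62, 60, 60, 68, 79, 91, 95, 96, 92, 79, 68, 65, 78, 94, 109, 112, 114, 112, 111],
[76, 88, 92, 96, 95, 90, 84, 74, 68, 64, 61, 60, 61, 73, 86, 94, 95, 91, 78, 67, 65, 76, 98, 108, 111, 113, 113, 110, 112],
[73, 80, 89, 92, 90, 82, 76, 65, 67, 72, 70, 64, 59, 68, 85, 93, 88, 82, 69, 68, 76, 94, 109, 112, 112, 110, 113, 113, 112],
[65, 74, 81, 85, 79, 72, 67, 67, 75, 77, 79, 72, 62, 66, 81, 87, 79, 72, 74, 84, 98, 107, 111, 111, 113, 110, 111, 112, 112]]
```

Cells 1 and 2 now look clearly different and cell 3 is unchanged. The tray shows four dark ball patches.

```bash
python3 -c "
from rig import workorder; print(workorder.sign_off())"
```

```text
the job is handed in; nothing more can be done
None
```

The job is done and handed in at about 24.5 s of robot time, well inside the 66 s limit.

**What I did**
- **Tray:** I gripped it by its lug, slid it in low under the spout and set it down. The fits put its centre within about 2 mm of the drop point and about 1° off the dispenser's axes.
- **Pulling the gate:** the move interface cannot tilt the gripper, so the suggested 35° lean was not possible. I instead hooked the grip from the side with the opened gripper's outer knuckle. I pulled the gate to about 60 mm (camera readings 60–62 mm) and held it about half a second; the camera and network calls that followed added some more.
- **Shutting the gate:** I pushed it back from the front in 1 mm steps until the hard stop. The force rose to about 10 N with no further movement. I then backed the arm away.

**Last checks**
- **Gate:** the opening measured about −1 mm, so it is shut within measuring error.
- **Balls:** cells 1 and 2 changed brightness, as expected once empty, while cell 3 looks as it did at the start. I counted four dark ball-sized patches in the tray from pixel values. The ball network did not confirm this: its final reports were false hits elsewhere.
- **Bystanders:** all five were found within about 4 mm of their first positions, which is the network's own error.
- **Disagreement:** the last top-view fit of the tray was poor (mismatch 0.30), because the balls and chute spoil the outline. Its position still agrees with the side view.

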